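# Weigh a battery pack on a two-pan balance

### The arm

A 7-joint arm with a two-finger parallel gripper is mounted at the origin on the work surface. World frame = base frame: x ahead of the robot, y to its left, z up, the work surface at z = 0. Lengths are in m, angles in rad, forces in N, time in s.
With the tool pointing down it reaches from about 0.425 to 0.925 m from the base axis. Payload 6.8 kg.
Tool frame: the origin (TCP) lies on the front face of the gripper's body, between the roots of the fingers; the fingertips stand 73 mm ahead of it and the grasp point (between the pads) lies 54 mm ahead of it (tcp_to_tips is the distance from the TCP to the fingertips, in m); z points along the fingers, x is the direction in which the jaws open and shut, and the axes are right-handed (so a half turn about z gives the same grasp; the last joint's range is limited). The gripper opens to 85 mm and grips with 20 to 120 N. Pads are 22 mm wide; open, the fingers measure 114 mm over their backs; the gripper's body (76 mm by 85 mm) begins 54 mm behind the grasp point. The pads swing forward as they close: fully open they stand 13 mm farther back than shut.
Start: joints at [1.13, 0.477, 0.022, 1.555, -0.011, 1.109, -0.083], TCP at [0.221, -0.638, 0.304] pointing down, gripper open.
Joint ranges: [-2.96, 2.96], [-0.34, 2.1], [-1.41, 1.46], [0.24, 2.44], [-1.37, 4.51], [0.17, 1.92], [-2.96, 2.96]. Speed limits (rad/s): [2.39, 2.39, 3.14, 3.14, 3.14, 3.14, 3.14].

### API

Orientations are given as a unit quaternion [w, x, y, z].
In Python, from station import get_obs, read_camera, hand_in, look_for, silhouettes, tcp_to_tips gives the robot as it stands. The module is installed in compiled form; this text tells all that it offers.
- The arm moves only by the tool apply_moves, never from a script. Its argument "moves" is a list of rows, each a list of 3 entries, a list of its own where there are three numbers: the shift along the tool's x, y, z in units of 25 mm (1.0 is 25 mm), then the turn, a rotation vector about the tool's x, y, z in units of 10 degrees (1.0 is 10 degrees), then the gripper's target within -1 to 1 (fully open at 1, half-way at 0, shut at -1). In form: [[[dx, dy, dz], [rx, ry, rz], jaw], ...]. A call has 1 to 20 rows; each row is the pose to reach, as a shift and turn from the pose commanded when the call began, along the tool's axes at that moment; what a row does not reach only later rows make up. A row lasts 1/8 s, in which the tool goes at most 62.5 mm and 10.7 degrees, less where a joint would pass 70% of its speed; a pose out of reach is approached as far as the arm can. A call with a gripper value outside its range is refused whole. The fingers move at their own pace and stop on an object; "force" is the grip in N (left out, the last holds). Time passes only in rows, so rows that repeat a pose let the fingers close. It gives the time, the measured TCP pose, the force and the opening at its end, in the units of the state.
- get_obs(): the state, without advancing time (a new reading comes with each control period).
- read_camera(name): name is "side" or "top" or "wrist"; returns a dict with "color" (384x512x3 uint8, red, green, blue), "mtx" (3x3 intrinsics, pixels), "k1" (the pictures are not rectified: a ray, as slopes to the right and down, at radius r is drawn at 1 + k1 r^2 times it, then the intrinsics apply), "eye" and "rotation" of the camera in the world; the wrist camera has in their place "hand_eye" (4x4, takes a point from camera to tool coordinates, whose origin is the TCP and whose axes are the tool frame's). Camera axes: x right, y up, looking along -z (the intrinsics and any distortion apply to the point x, -y, -z); pixel columns grow to the right and rows downward; lengths in m; the calibration is good to about 2 mm. A picture is of the moment at which its call begins: read the wrist's pose just before it. There is no depth.
- hand_in(): hands the job in, once; it reports no verdict.
Trained networks look in the newest picture that a camera, given by its name, has taken for a name from the list of things; names that differ only in an ending like _2 or _b are one class to them, and where a whole thing is asked for, a point or a joint stands for the part that bears it (a point fixed in the world has none). Each returns a list of dicts, best first, with "conf" (0 to 1); they miss things now and then, are a little off and sometimes report something else, mostly with a low value. They report only what shows in the picture. A call takes as long as a camera call. They do not tell look-alikes from the thing itself.
- look_for(camera, query): "pixel" ([row, column] in pixels, amid what is visible of it).
- silhouettes(camera, query): "mask" (384x512 bool, what is visible of it) and "pixel" ([row, column] in pixels, amid what is visible of it).
The state is a dict: "t": time; "q": joint angles; "joint_vel": joint speeds; "joint_torque": joint torques, N m; "eef_pos": TCP position; "tool_rot": TCP orientation; "contact_force": force on the tool from outside, world axes, zero at the start; "torque": the same for the moment, N m; "gripper_width": opening from 0.0 (shut) to 1.0 (fully open).
Only numpy, scipy, OpenCV 4.12 (cv2) and the standard library are available. Lean on these libraries where they do the work, as an engineer would, in place of code of your own. Each camera call takes 0.05 s, during which the arm holds its last target.

### The job

Weigh the battery pack: first lay it flat in the balance's left pan, then load the right pan with weights, using whichever of the three are needed, until the beam levels with the pointer standing still between the two marks (it need not be dead centre). The weights lie flat in the right pan only, and any you do not need stay or go back flat on the bench. Set things down gently rather than dropping them, and leave the other things on the bench where they are.

Things in the scene. Friction and masses are not known exactly. Their poses are not given: they have to be found in the camera images.
- balance: Two-pan balance, 166 x 406 x 170 mm high, fixed to the bench; its place and yaw vary from day to day. Origin on the bench under its middle. Its y axis runs along the beam towards the left pan, its x axis away from the robot (within 0.12 rad), z up.
- pan_left: Left pan (robot's left, at balance y = +120 mm): square steel tray, 166 mm outside, 160 mm inside, sides parallel to the balance's axes, with a 6 mm high rim. Origin at the centre of its upper surface, 85 mm above the bench when level; axes parallel to the balance's. The pan always stays flat and rises and sinks by up to 18 mm; the other pan goes the opposite way by as much.
- pan_right: Right pan (balance y = -120 mm), same make and same origin as the left pan.
- beam (a joint): Beam angle in rad: 0 level, positive when the left pan is high, stops at about +-0.15. A slim black pointer rises from the middle of the beam to 165 mm above the bench and moves in front of a white plate with two black marks; it is clear of both marks within +-0.036 rad and its middle reaches a mark at +-0.05. With no hand on it the beam settles within 2 s, at 0.00058 rad per gram of difference between the loads (the heavier side low), up to the stops. Empty, it is level.
- pack: Battery pack: grey plastic block 110 x 60 x 40 mm (x, y, z) with a paper label on top and a dark contact strip at one end, origin at the centre of its underside. Its mass is not known beforehand: 590 to 870 g. It starts flat on the bench.
- weight_large: Largest weight, 480 g: flat steel slab 110 x 52 x 10.5 mm (x, y, z) with an upright black plastic grip fin in the middle of its top, 40 mm long (x), 12 mm thick (y), 34 mm high, so 44.5 mm high in all. Origin at the centre of its underside.
- weight_medium: Medium weight, 240 g: flat steel slab 85 x 40 x 8.5 mm with the same fin (42.5 mm high in all). Origin at the centre of its underside.
- weight_small: Smallest weight, 120 g: flat steel slab 70 x 32 x 6.5 mm with the same fin (40.5 mm high in all). Origin at the centre of its underside.
- driver_a: Bystander: precision screwdriver with grey handle, 155 mm long, 20 mm thick, lying to the right of the weights. Origin under its middle.
- driver_b: Bystander: precision screwdriver with black handle, 155 mm long, lying at the far right. Origin under its middle.
- spudger: Bystander: black plastic pry bar, 155 mm long, 6 mm thick, lying to the left of the pack. Origin under its middle.
- tape_roll: Bystander: roll of clear tape, 90 mm across, 22 mm high, to the left of the balance. Origin under its centre.
- screw_dish: Bystander: steel screw dish, 72 mm across, 16 mm high, to the right. Origin under its centre.
- cleaner_jar: Bystander: closed jar, 56 mm across, 70 mm high, to the right of the balance. Origin under its centre.
Things that resemble listed ones, but are neither listed nor needed, are in the scene too. Leave any blue look-alike of the weight_small alone.

How it is judged:
By the outcome, as a careful person would: the job done as asked, in the order asked, and still so for the second after the job is handed in, with the robot touching nothing.
It also fails if it takes over 72 s, if anything falls off the work surface, if the arm or the gripper's body presses on something with over 40 N, if the wrist force passes 120 N, or if a joint passes its speed limit or range.

## Working session

There is one attempt and no reset: what is moved stays moved. The work goes in short steps, Python scripts to look and compute and a tool call to move; the robot and the scene stay as the last step left them, time stands still between calls to the robot, and variables do not carry over. Pictures are saved under pics/ and viewed, and the job is handed in when it is done.

Besides the shell and the picture viewer there is one more tool, called after "Call:" as name(argument=value, ...), one argument or row to a line, values as JSON. apply_moves: Moves the arm, as the interface text tells. Its arguments: {"type":"object","properties":{"moves":{"type":"array"},"force":{"type":"number"}},"required":["moves"]}

```bash
mkdir -p pics; ls; python3 - <<'E'
from station import *
import cv2
o=get_obs()
print({k:o[k] for k in o})
for n in("side","top","wrist"):
    c=read_camera(n); cv2.imwrite(f"pics/{n}0.png",c["color"][:,:,::-1]); print(n,c["mtx"],c["k1"],c.get("eye"),c.get("rotation"),c.get("hand_eye"))
print(tcp_to_tips)
E
```

```text
pics
{'t': 0.0, 'q': array([ 1.12989612,  0.47780339,  0.02230566,  1.55647994, -0.01150811,
        1.10926315, -0.083103  ]), 'joint_vel': array([ 1.34692848e-03,  5.90841857e-04, -6.20802217e-04,  2.56766978e-05,
       -4.62561772e-04,  1.18311896e-03, -5.92334273e-04]), 'joint_torque': array([-8.50591005e-04, -5.96467602e+01,  1.60715651e+00, -2.81198841e+01,
        1.23611200e-02,  9.38104960e-03,  4.09365998e-05]), 'eef_pos': array([ 0.22037972, -0.63751855,  0.30291068]), 'tool_rot': array([-4.82702084e-04,  8.14472914e-01, -5.80200860e-01, -7.75180538e-04]), 'contact_force': array([-0.68768648,  1.16585683,  0.64219566]), 'torque': array([0.02863073, 0.01902169, 0.0003836 ]), 'gripper_width': 1.0023566410099214}
side [[371.62482651   0.         251.18339047]
 [  0.         371.62482651 189.76277047]
 [  0.           0.           1.        ]] -0.11724977342488634 [0.23173711 0.61955343 0.8455964 ] [-0.18910039 -0.08165447  0.36374131  0.90844144] None
top [[432.57832788   0.         249.91330743]
 [  0.         432.57832788 186.53421184]
 [  0.           0.           1.        ]] -0.028951122735020172 [ 0.31439399 -0.03793792  1.18452056] [-0.69276278 -0.07688912  0.0572145   0.7147687 ] None
wrist [[328.72102481   0.         256.48750961]
 [  0.         328.72102481 188.87421758]
 [  0.           0.           1.        ]] 0.0036545243456509798 None None [[ 9.99999336e-01 -1.14574894e-03 -1.21739780e-04 -1.12287030e-03]
 [-1.13100438e-03 -9.55937946e-01 -2.93566627e-01 -7.40168186e-02]
 [ 2.19977976e-04  2.93566570e-01 -9.55938607e-01 -7.04572762e-02]
 [ 0.00000000e+00  0.00000000e+00  0.00000000e+00  1.00000000e+00]]
0.0726
```

View pics/top0.png

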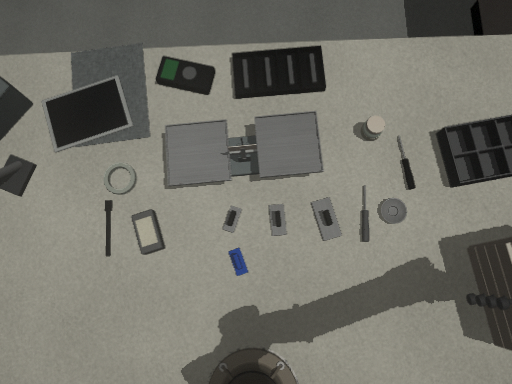

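View pics/side0.png

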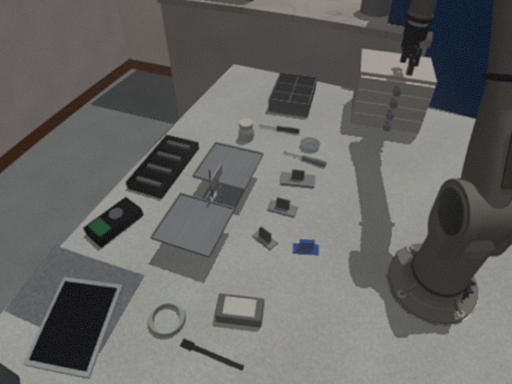

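View pics/wrist0.png

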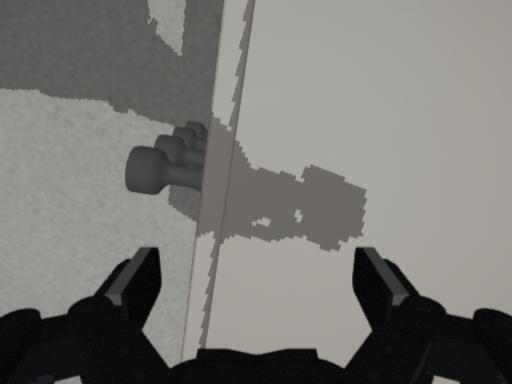

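```bash
cat > h.py <<'E'
import numpy as np, cv2
from scipy.optimize import minimize
from scipy.spatial.transform import Rotation as R
from station import *
def quat(q): return R.from_quat([q[1],q[2],q[3],q[0]])
def campose(c,obs=None):
    if c.get("eye") is not None: return np.array(c["eye"]),quat(c["rotation"]).as_matrix()
    T=quat(obs["tool_rot"]).as_matrix(); H=np.array(c["hand_eye"])
    return np.array(obs["eef_pos"])+T@H[:3,3], T@H[:3,:3]
def proj(c,P,obs=None):
    e,M=campose(c,obs); p=(np.atleast_2d(P)-e)@M
    s=np.c_[p[:,0]/-p[:,2],-p[:,1]/-p[:,2]]
    s=s*(1+c["k1"]*(s**2).sum(1))[:,None]
    K=c["mtx"]; return np.c_[s[:,0]*K[0,0]+K[0,2], s[:,1]*K[1,1]+K[1,2]]  # col,row
def ray(c,uv,obs=None):
    K=c["mtx"]; d=np.array([(uv[0]-K[0,2])/K[0,0],(uv[1]-K[1,2])/K[1,1]]); s=d.copy()
    for _ in range(20): s=d/(1+c["k1"]*(s**2).sum())
    e,M=campose(c,obs); return e, M@np.array([s[0],-s[1],-1])
def at_z(c,uv,z,obs=None):
    e,d=ray(c,uv,obs); return e+d*(z-e[2])/d[2]
def box(lx,ly,z0,z1):
    return np.array([[sx*lx/2,sy*ly/2,z] for sx in(-1,1) for sy in(-1,1) for z in(z0,z1)])
MODELS={"pack":[box(.11,.06,0,.04)],
"weight_large":[box(.11,.052,0,.0105),box(.04,.012,.0105,.0445)],
"weight_medium":[box(.085,.04,0,.0085),box(.04,.012,.0085,.0425)],
"weight_small":[box(.07,.032,0,.0065),box(.04,.012,.0065,.0405)]}
def place(P,x,y,a,z=0):
    c,s=np.cos(a),np.sin(a); return P@np.array([[c,-s,0],[s,c,0],[0,0,1]]).T+[x,y,z]
def sil(c,parts,x,y,a,z=0,obs=None,S=4):
    m=np.zeros((384*S,512*S),np.uint8)
    for P in parts:
        h=cv2.convexHull((proj(c,place(P,x,y,a,z),obs)*S+ (S-1)/2).astype(np.float32))
        cv2.fillConvexPoly(m,np.round(h).astype(np.int32),255)
    return cv2.resize(m,(512,384),interpolation=cv2.INTER_AREA)/255.
def fit(views,parts,x0,z=0):
    "views: list of (cam,mask,obs)"
    def cost(p):
        t=0
        for c,m,o in views:
            s=sil(c,parts,p[0],p[1],p[2],z,o); t+=np.abs(s-m).sum()/m.sum()
        return t
    best=None
    for a in x0[2]:
        r=minimize(cost,[x0[0],x0[1],a],method="Nelder-Mead",options=dict(initial_simplex=np.array([[x0[0],x0[1],a],[x0[0]+.01,x0[1],a],[x0[0],x0[1]+.01,a],[x0[0],x0[1],a+.2]]),xatol=2e-4,fatol=1e-4))
        if best is None or r.fun<best.fun: best=r
    return best
E
cat > m1.py <<'E'
from h import *
C={}
for n in("top","side"): C[n]=read_camera(n)
for q in["pack","weight_large","weight_medium","weight_small","balance","pan_left","pan_right"]:
    S={}
    for n in C:
        S[n]=silhouettes(n,q)
        print(q,n,[(round(d["conf"],2),np.round(d["pixel"]).tolist(),int(d["mask"].sum())) for d in S[n]][:6])
    np.save(f"m_{q}.npy",{n:[(d["conf"],d["mask"]) for d in S[n]] for n in S},allow_pickle=True)
np.save("cams.npy",C,allow_pickle=True)
E
python3 m1.py
```

```text
pack top [(0.63, [232.0, 147.0], 1028)]
pack side [(0.57, [310.0, 238.0], 1364), (0.27, [130.0, 286.0], 82)]
weight_large top [(0.79, [217.0, 329.0], 707), (0.49, [216.0, 231.0], 308)]
weight_large side [(0.65, [176.0, 294.0], 471), (0.33, [161.0, 317.0], 107)]
weight_medium top [(0.84, [219.0, 276.0], 463), (0.56, [218.0, 229.0], 273), (0.29, [172.0, 408.0], 238)]
weight_medium side [(0.91, [206.0, 282.0], 349)]
weight_small top [(0.59, [259.0, 237.0], 302), (0.53, [218.0, 230.0], 245), (0.49, [154.0, 197.0], 3814)]
weight_small side [(0.81, [246.0, 308.0], 314), (0.77, [238.0, 267.0], 312), (0.73, [328.0, 167.0], 747)]
balance top [(0.61, [150.0, 244.0], 8651), (0.52, [219.0, 231.0], 301)]
balance side [(0.63, [204.0, 210.0], 6284)]
pan_left top [(0.95, [153.0, 197.0], 3792)]
pan_left side [(0.65, [224.0, 192.0], 3308)]
pan_right top [(0.68, [143.0, 289.0], 3965)]
pan_right side [(0.96, [161.0, 233.0], 2083), (0.52, [238.0, 268.0], 297)]
```

```bash
cat > f1.py <<'E'
from h import *
C=np.load("cams.npy",allow_pickle=True).item()
idx={"pack":(0,0),"weight_large":(0,0),"weight_medium":(0,0),"weight_small":(1,1)}
for q,(a,b) in idx.items():
    M=np.load(f"m_{q}.npy",allow_pickle=True).item()
    mt,ms=M["top"][a][1],M["side"][b][1]
    ys,xs=np.nonzero(mt); g=at_z(C["top"],(xs.mean(),ys.mean()),.015)
    for nm,v in(("both",[("top",mt),("side",ms)]),("top",[("top",mt)]),("side",[("side",ms)])):
        r=fit([(C[n],m.astype(float),None) for n,m in v],MODELS[q],(g[0],g[1],[-.4,0,.4,.9,1.5]))
        print(q,nm,np.round(r.x,4),round(r.fun,3))
ml=np.load("m_pan_left.npy",allow_pickle=True).item(); mr=np.load("m_pan_right.npy",allow_pickle=True).item()
L=box(.166,.166,.079,.091)+[0,.12,0]; Rr=box(.166,.166,.079,.091)-[0,.12,0]
for nm in(("top","side"),("top",),("side",)):
    def cost(p):
        t=0
        for n in nm:
            for P,m in((L,ml),(Rr,mr)):
                mm=m[n][0][1]; t+=np.abs(sil(C[n],[P],*p)-mm).sum()/mm.sum()
        return t
    g=at_z(C["top"],(243,150),.085)
    r=minimize(cost,[g[0],g[1],0],method="Nelder-Mead",options=dict(initial_simplex=np.array([[g[0],g[1],.0],[g[0]+.01,g[1],0],[g[0],g[1]+.01,0],[g[0],g[1],.1]])))
    print("bal",nm,np.round(r.x,4),round(r.fun,3))
E
python3 f1.py
python3 - <<'E'
import cv2
i=cv2.imread('pics/top0.png')[90:280,90:360]; cv2.imwrite('pics/crop0.png',cv2.resize(i,None,fx=2.9,fy=2.9,interpolation=cv2.INTER_CUBIC))
E
```

```text
pack both [0.4239 0.27   0.2857] 0.145
pack top [0.4232 0.2694 0.2836] 0.061
pack side [0.4237 0.2704 0.2849] 0.081
weight_large both [ 0.4475 -0.2148  0.2731] 0.3
weight_large top [ 0.4465 -0.2126  0.3054] 0.143
weight_large side [ 0.4464 -0.2173  0.2649] 0.14
weight_medium both [ 0.4486 -0.0803  0.077 ] 0.252
weight_medium top [ 0.4481 -0.0801  0.0672] 0.06
weight_medium side [ 0.4484 -0.0837  0.06  ] 0.173
weight_small both [ 0.454   0.0434 -0.3759] 0.346
weight_small top [ 0.4532  0.0447 -0.3245] 0.256
weight_small side [0.4538 0.043  2.764 ] 0.075
bal ('top', 'side') [0.6316 0.0053 0.0579] 0.204
bal ('top',) [0.6314 0.0067 0.058 ] 0.065
bal ('side',) [0.6326 0.0036 0.0578] 0.113
```

View pics/crop0.png

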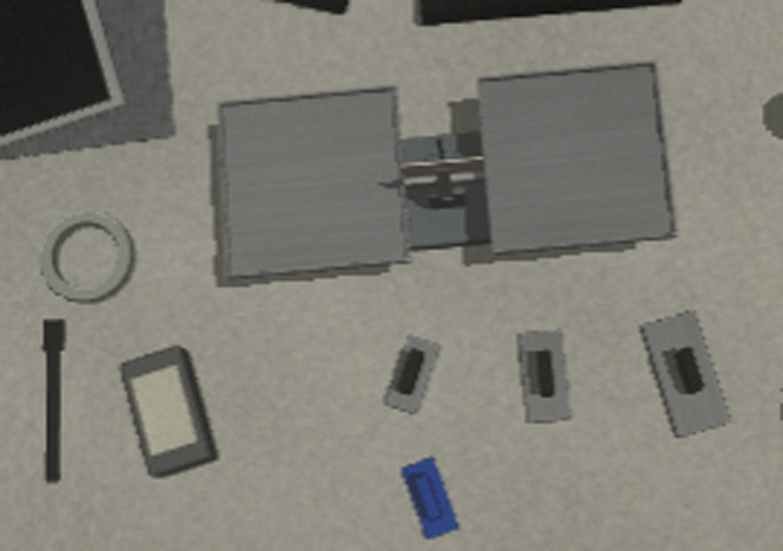

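```bash
cat > plan.py <<'E'
import sys,json
from h import *
# usage: plan.py x,y,z,yaw(tool x world angle) ...  -> shift/turn units from measured pose
o=get_obs(); T=quat(o["tool_rot"]); p=np.array(o["eef_pos"])
print("t",round(o["t"],2),"pos",np.round(p,4),"yaw",round(np.arctan2(T.as_matrix()[1,0],T.as_matrix()[0,0]),4),"q",np.round(o["q"],2),"F",np.round(o["contact_force"],2),"w",round(o["gripper_width"],3))
for a in sys.argv[1:]:
    x,y,z,w=map(float,a.split(","))
    G=R.from_matrix(np.array([[np.cos(w),np.sin(w),0],[np.sin(w),-np.cos(w),0],[0,0,-1]]))
    print(a,"shift",np.round(T.inv().apply(np.array([x,y,z])-p)/.025,2).tolist(),"turn",np.round((T.inv()*G).as_rotvec(degrees=True)/10,2).tolist())
E
python3 plan.py .45,-.40,.32,-1.286 .55,-.05,.32,-1.286 .50,.15,.30,-1.286 .424,.27,.22,-1.286
```

```text
t 0.95 pos [ 0.2205 -0.638   0.3039] yaw -1.238 q [ 1.13  0.48  0.02  1.56 -0.01  1.11 -0.08] F [-0.47  0.03 -0.56] w 1.0
.45,-.40,.32,-1.286 shift [-6.0, -11.79, -0.64] turn [-0.0, -0.0, 0.27]
.55,-.05,.32,-1.286 shift [-17.92, -20.14, -0.64] turn [-0.0, -0.0, 0.27]
.50,.15,.30,-1.286 shift [-26.14, -20.86, 0.16] turn [-0.0, -0.0, 0.27]
.424,.27,.22,-1.286 shift [-31.67, -19.56, 3.36] turn [-0.0, -0.0, 0.27]
```

Call:
apply_moves(
  moves=[
    [[-2,-4,-0.2],[0,0,0.1],1],
    [[-4,-8,-0.4],[0,0,0.2],1],
    [[-6,-11.8,-0.6],[0,0,0.27],1],
    [[-6,-11.8,-0.6],[0,0,0.27],1],
    [[-8,-13.2,-0.6],[0,0,0.27],1],
    [[-10,-14.6,-0.6],[0,0,0.27],1],
    [[-12,-16,-0.6],[0,0,0.27],1],
    [[-14,-17.4,-0.6],[0,0,0.27],1],
    [[-16,-18.8,-0.6],[0,0,0.27],1],
    [[-18,-20.1,-0.6],[0,0,0.27],1],
    [[-20,-20.4,-0.4],[0,0,0.27],1],
    [[-22,-20.6,-0.2],[0,0,0.27],1],
    [[-24,-20.8,0],[0,0,0.27],1],
    [[-26,-20.8,0.2],[0,0,0.27],1],
    [[-28,-20.4,1],[0,0,0.27],1],
    [[-30,-20,2],[0,0,0.27],1],
    [[-31.67,-19.56,3.3],[0,0,0.27],1],
    [[-31.67,-19.56,3.3],[0,0,0.27],1],
    [[-31.67,-19.56,3.3],[0,0,0.27],1],
    [[-31.67,-19.56,3.3],[0,0,0.27],1],
  ],
  force=40,
)

```text
t: 3.45
eef_pos: [0.4255, 0.2691, 0.2222]
tool_rot: [-0.001, 0.8, -0.6, 0.001]
contact_force: [0.1, -0.3, 0.3]
gripper_width: 1.001
```

```bash
python3 plan.py .424,.27,.080,-1.286; python3 - <<'E'
from h import *
o=get_obs();c=read_camera("wrist");S=silhouettes("wrist","pack")
im=c["color"][:,:,::-1].copy()
for p in MODELS["pack"]:
    for u in proj(c,place(p,.4238,.2699,.285),o): cv2.circle(im,tuple(int(v) for v in u),3,(0,0,255),-1)
for d in S: print(d["conf"],d["pixel"],d["mask"].sum())
cv2.imwrite("pics/w1.png",im)
E
```

```text
t 3.45 pos [0.4255 0.2691 0.2222] yaw -1.2879 q [-0.32  0.33 -0.44  2.02  0.19  0.83 -2.16] F [ 0.1  -0.34  0.27] w 1.001
.424,.27,.080,-1.286 shift [-0.05, 0.06, 5.69] turn [-0.01, -0.0, -0.01]
0.89 [176.4, 254.0] 9922
```

View pics/w1.png

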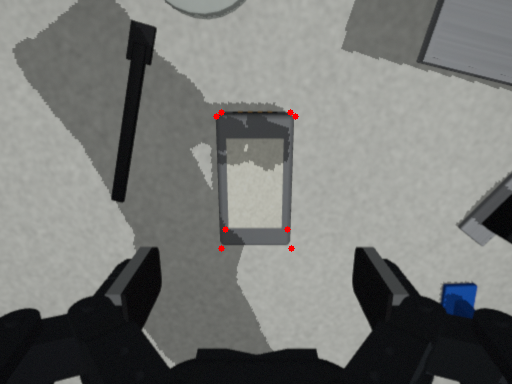

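Call:
apply_moves(
  moves=[
    [[-0.05,0.06,2],[0,0,0],1],
    [[-0.05,0.06,4],[0,0,0],1],
    [[-0.05,0.06,5.2],[0,0,0],1],
    [[-0.05,0.06,5.7],[0,0,0],1],
    [[-0.05,0.06,5.7],[0,0,0],1],
    [[-0.05,0.06,5.7],[0,0,0],-1],
    [[-0.05,0.06,5.7],[0,0,0],-1],
    [[-0.05,0.06,5.7],[0,0,0],-1],
    [[-0.05,0.06,5.7],[0,0,0],-1],
    [[-0.05,0.06,5.7],[0,0,0],-1],
  ],
  force=50,
)

```text
t: 4.8
eef_pos: [0.4232, 0.271, 0.0804]
tool_rot: [-0.001, 0.8, -0.6, 0.001]
contact_force: [-0.6, -1.9, 4.7]
gripper_width: 0.693
```

```bash
python3 plan.py .424,.27,.080,-1.286
```

```text
t 4.8 pos [0.4232 0.271  0.0804] yaw -1.2858 q [-0.41  0.56 -0.34  2.1   0.36  0.54 -2.31] F [-0.6  -1.9   4.68] w 0.693
.424,.27,.080,-1.286 shift [0.05, -0.02, 0.02] turn [-0.01, 0.0, 0.0]
```

Call:
apply_moves(
  moves=[
    [[0,0,-1],[0,0,0],-1],
    [[0,0,-3],[0,0,0],-1],
    [[0,0,-5],[0,0,0],-1],
    [[0,0,-6.5],[0,0,0],-1],
    [[0,0,-6.5],[0,0,0],-1],
    [[0,0,-6.5],[0,0,0],-1],
    [[0,0,-6.5],[0,0,0],-1],
  ],
)

```text
t: 5.68
eef_pos: [0.4212, 0.2699, 0.2393]
tool_rot: [0.002, 0.801, -0.599, -0.001]
contact_force: [-0.1, 0.2, -8.7]
gripper_width: 0.693
```

```bash
python3 - <<'E'
from h import *
c=read_camera("wrist");cv2.imwrite("pics/w2.png",c["color"][:,:,::-1])
E
python3 plan.py .6247,.1253,.24,-1.513 .6247,.1253,.18,-1.513
```

```text
t 5.72 pos [0.4214 0.2701 0.2395] yaw -1.2851 q [-0.3   0.31 -0.47  2.    0.18  0.87 -2.15] F [-0.16  0.08 -8.65] w 0.691
.6247,.1253,.24,-1.513 shift [7.85, -6.17, -0.04] turn [0.02, -0.01, 1.31]
.6247,.1253,.18,-1.513 shift [7.85, -6.18, 2.36] turn [0.02, -0.01, 1.31]
```

View pics/w2.png

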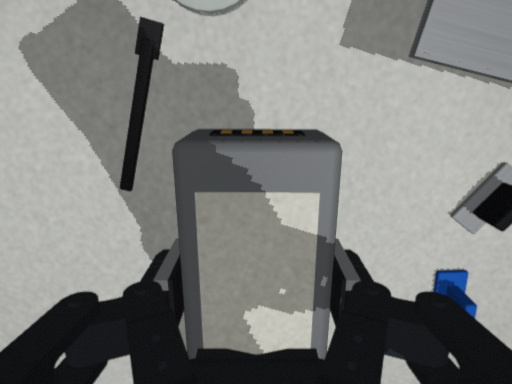

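Call:
apply_moves(
  moves=[
    [[1.5,-1.2,-0.04],[0,0,0.3],-1],
    [[3,-2.4,-0.04],[0,0,0.6],-1],
    [[4.5,-3.6,-0.04],[0,0,0.8],-1],
    [[6,-4.8,-0.04],[0,0,1.1],-1],
    [[7.2,-5.7,-0.04],[0,0,1.31],-1],
    [[7.85,-6.17,-0.04],[0,0,1.31],-1],
    [[7.85,-6.17,-0.04],[0,0,1.31],-1],
    [[7.85,-6.17,-0.04],[0,0,1.31],-1],
    [[7.85,-6.17,-0.04],[0,0,1.31],-1],
  ],
)

```text
t: 6.85
eef_pos: [0.6245, 0.1275, 0.2422]
tool_rot: [0.0, 0.728, -0.686, -0.001]
contact_force: [1.0, -0.4, -7.7]
gripper_width: 0.691
```

```bash
python3 - <<'E'
from h import *
c=read_camera("wrist");cv2.imwrite("pics/w3.png",c["color"][:,:,::-1])
E
python3 plan.py .6247,.1253,.167,-1.513 .6247,.1253,.148,-1.513
```

```text
t 6.9 pos [0.6247 0.1272 0.2424] yaw -1.5117 q [-0.07  0.5  -0.31  1.69  0.18  0.98 -1.96] F [-0.5   0.33 -7.78] w 0.694
.6247,.1253,.167,-1.513 shift [0.08, 0.0, 3.02] turn [0.0, 0.0, 0.01]
.6247,.1253,.148,-1.513 shift [0.08, 0.0, 3.78] turn [0.0, 0.0, 0.01]
```

View pics/w3.png

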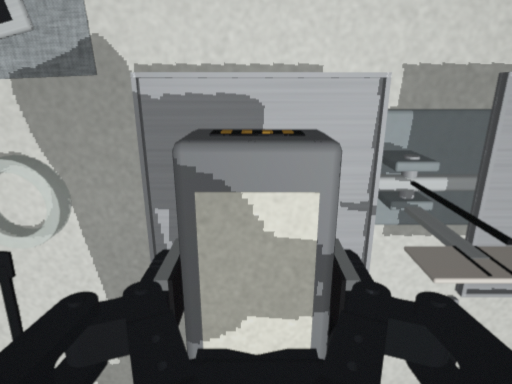

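Call:
apply_moves(
  moves=[
    [[0.08,0,1],[0,0,0],-1],
    [[0.08,0,2],[0,0,0],-1],
    [[0.08,0,2.6],[0,0,0],-1],
    [[0.08,0,3],[0,0,0],-1],
    [[0.08,0,3.2],[0,0,0],-1],
    [[0.08,0,3.4],[0,0,0],-1],
    [[0.08,0,3.6],[0,0,0],-1],
    [[0.08,0,3.75],[0,0,0],-1],
    [[0.08,0,3.75],[0,0,0],-1],
    [[0.08,0,3.75],[0,0,0],-1],
  ],
)

```text
t: 8.15
eef_pos: [0.626, 0.1242, 0.1489]
tool_rot: [-0.0, 0.727, -0.687, 0.0]
contact_force: [0.9, 0.2, -5.2]
gripper_width: 0.692
```

```bash
python3 plan.py .6247,.1253,.148,-1.513
```

```text
t 8.15 pos [0.626  0.1242 0.1489] yaw -1.5136 q [-0.08  0.61 -0.29  1.75  0.22  0.81 -1.99] F [ 0.88  0.19 -5.18] w 0.692
.6247,.1253,.148,-1.513 shift [-0.05, 0.05, 0.04] turn [-0.0, 0.0, -0.0]
```

Call:
apply_moves(
  moves=[
    [[0,0,0.06],[0,0,0],-1],
    [[0,0,0.06],[0,0,0],-1],
    [[0,0,0.06],[0,0,0],-1],
  ],
)

```text
t: 8.52
eef_pos: [0.626, 0.1242, 0.1475]
tool_rot: [-0.0, 0.727, -0.687, 0.0]
contact_force: [-0.3, 1.3, -2.7]
gripper_width: 0.694
```

Call:
apply_moves(
  moves=[
    [[0,0,0.03],[0,0,0],-1],
    [[0,0,0.03],[0,0,0],-1],
    [[0,0,0.03],[0,0,0],0.8],
    [[0,0,0.03],[0,0,0],0.8],
    [[0,0,0.03],[0,0,0],0.8],
    [[0,0,-1],[0,0,0],0.8],
    [[0,0,-3],[0,0,0],0.8],
    [[0,0,-5],[0,0,0],0.8],
    [[0,0,-5],[0,0,0],0.8],
    [[0,0,-5],[0,0,0],0.8],
  ],
)

```text
t: 9.78
eef_pos: [0.6253, 0.1238, 0.2716]
tool_rot: [0.0, 0.727, -0.687, -0.0]
contact_force: [-0.1, 0.0, -0.3]
gripper_width: 0.897
```

```bash
python3 - <<'E'
from h import *
c=read_camera("wrist");cv2.imwrite("pics/w4.png",c["color"][:,:,::-1])
E
python3 plan.py .46,-.18,.26,-1.29 .447,-.2148,.22,-1.29
```

```text
t 9.82 pos [0.625  0.1237 0.2708] yaw -1.5138 q [-0.06  0.47 -0.32  1.67  0.16  1.04 -1.94] F [-0.68  0.83 -0.12] w 0.896
.46,-.18,.26,-1.29 shift [11.75, 7.28, 0.46] turn [0.01, -0.0, -1.28]
.447,-.2148,.22,-1.29 shift [13.11, 7.88, 2.06] turn [0.01, -0.0, -1.28]
```

View pics/w4.png

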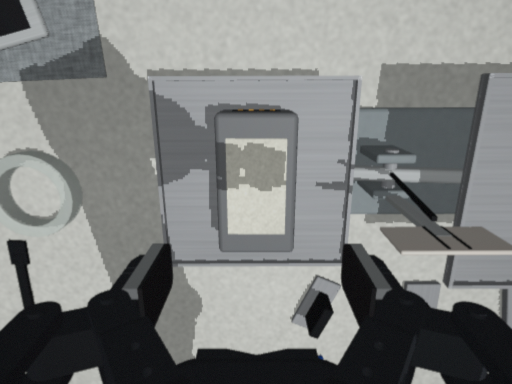

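Call:
apply_moves(
  moves=[
    [[2,1.2,0],[0,0,-0.2],0.8],
    [[4,2.4,0],[0,0,-0.4],0.8],
    [[6,3.6,0],[0,0,-0.6],0.8],
    [[8,4.8,0],[0,0,-0.8],0.8],
    [[10,6,0],[0,0,-1],0.8],
    [[11.8,7.2,0.5],[0,0,-1.28],0.5],
    [[13.1,7.9,2],[0,0,-1.28],0.2],
    [[13.1,7.9,2],[0,0,-1.28],0.2],
    [[13.1,7.9,2],[0,0,-1.28],0.2],
    [[13.1,7.9,2],[0,0,-1.28],0.2],
  ],
)

```text
t: 11.08
eef_pos: [0.4482, -0.213, 0.2225]
tool_rot: [-0.0, 0.8, -0.6, 0.0]
contact_force: [-0.1, 0.4, 0.1]
gripper_width: 0.603
```

```bash
cat > wfit.py <<'E'
import sys
from h import *
q,x,y,a,tag=sys.argv[1],*map(float,sys.argv[2:5]),sys.argv[5]
o=get_obs();c=read_camera("wrist");S=silhouettes("wrist",q)
im=c["color"][:,:,::-1].copy()
p=proj(c,[[x,y,.02]],o)[0]
print([(round(d["conf"],2),np.round(d["pixel"]).tolist(),int(d["mask"].sum())) for d in S],"expect",p[::-1].round())
d=min(S,key=lambda d:np.hypot(d["pixel"][1]-p[0],d["pixel"][0]-p[1]))
r=fit([(c,d["mask"].astype(float),o)],MODELS[q],(x,y,[a]))
print(np.round(r.x,4),round(r.fun,3))
for P in MODELS[q]:
    for u in proj(c,place(P,*r.x),o): cv2.circle(im,tuple(int(v) for v in u),2,(0,0,255),-1)
cv2.imwrite(f"pics/{tag}.png",im)
E
python3 wfit.py weight_large .447 -.2148 .28 w5
```

```text
[(0.66, [169.0, 261.0], 7159)] expect [180. 259.]
[ 0.4479 -0.2132  0.258 ] 0.018
```

View pics/w5.png

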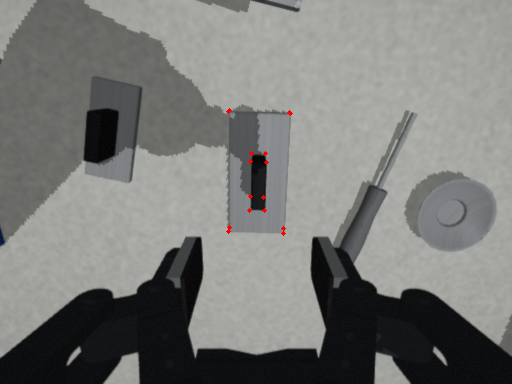

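```bash
python3 plan.py .4479,-.2132,.12,-1.313 .4479,-.2132,.0905,-1.313
```

```text
t 11.18 pos [ 0.448  -0.2133  0.2227] yaw -1.2883 q [ 0.53  0.3  -0.25  2.04  0.1   0.81 -1.07] F [0.18 0.74 0.08] w 0.6
.4479,-.2132,.12,-1.313 shift [-0.01, 0.01, 4.11] turn [-0.01, -0.0, 0.14]
.4479,-.2132,.0905,-1.313 shift [-0.01, 0.01, 5.29] turn [-0.01, -0.0, 0.14]
```

Call:
apply_moves(
  moves=[
    [[0,0,2],[0,0,0.14],-0.2],
    [[0,0,4],[0,0,0.14],-0.3],
    [[0,0,4.8],[0,0,0.14],-0.3],
    [[0,0,5.28],[0,0,0.14],-0.3],
    [[0,0,5.28],[0,0,0.14],-0.3],
    [[0,0,5.28],[0,0,0.14],-1],
    [[0,0,5.28],[0,0,0.14],-1],
    [[0,0,5.28],[0,0,0.14],-1],
    [[0,0,5.28],[0,0,0.14],-1],
    [[0,0,5.28],[0,0,0.14],-1],
  ],
)

```text
t: 12.42
eef_pos: [0.448, -0.2144, 0.0913]
tool_rot: [-0.0, 0.792, -0.611, 0.001]
contact_force: [-0.9, 1.4, 6.9]
gripper_width: 0.13
```

```bash
python3 plan.py
```

```text
t 12.43 pos [ 0.448  -0.2144  0.0913] yaw -1.3149 q [ 0.48  0.52 -0.19  2.12  0.19  0.52 -1.17] F [-0.89  1.37  6.94] w 0.13
```

Call:
apply_moves(
  moves=[
    [[0,0,-1],[0,0,0],-1],
    [[0,0,-3],[0,0,0],-1],
    [[0,0,-5],[0,0,0],-1],
    [[0,0,-7],[0,0,0],-1],
    [[0,0,-7],[0,0,0],-1],
    [[0,0,-7],[0,0,0],-1],
  ],
)

```text
t: 13.18
eef_pos: [0.446, -0.2139, 0.2641]
tool_rot: [0.0, 0.792, -0.611, -0.001]
contact_force: [-0.4, 0.9, -5.4]
gripper_width: 0.132
```

```bash
python3 plan.py .6363,-.0693,.26,-1.513 
```

```text
t 13.18 pos [ 0.446  -0.2139  0.2641] yaw -1.315 q [ 0.55  0.24 -0.26  2.    0.08  0.91 -1.07] F [-0.43  0.94 -5.36] w 0.132
.6363,-.0693,.26,-1.513 shift [-3.67, -8.83, 0.15] turn [0.01, 0.0, 1.13]
```

Call:
apply_moves(
  moves=[
    [[-0.8,-1.8,0.15],[0,0,0.3],-1],
    [[-1.6,-3.6,0.15],[0,0,0.5],-1],
    [[-2.4,-5.4,0.15],[0,0,0.8],-1],
    [[-3.2,-7.2,0.15],[0,0,1],-1],
    [[-3.67,-8.83,0.15],[0,0,1.13],-1],
    [[-3.67,-8.83,0.15],[0,0,1.13],-1],
    [[-3.67,-8.83,0.15],[0,0,1.13],-1],
    [[-3.67,-8.83,0.15],[0,0,1.13],-1],
  ],
)

```text
t: 14.18
eef_pos: [0.6362, -0.0708, 0.2601]
tool_rot: [0.001, 0.727, -0.687, -0.001]
contact_force: [-0.4, -0.1, -4.3]
gripper_width: 0.129
```

```bash
python3 - <<'E'
from h import *
o=get_obs();c=read_camera("wrist");im=c["color"][:,:,::-1].copy()
P=place(np.array([[sx*.08,sy*.08-.12,.109] for sx in(-1,1) for sy in(-1,1)]),.632,.0055,.058)
for u in proj(c,P,o): cv2.circle(im,tuple(int(v) for v in u),3,(0,0,255),-1)
cv2.imwrite("pics/w6.png",im)
E
python3 plan.py .6363,-.0693,.2,-1.513
```

```text
t 14.22 pos [ 0.6364 -0.0708  0.2606] yaw -1.5137 q [ 0.21  0.48 -0.27  1.67  0.14  1.02 -1.62] F [ 0.04  0.12 -4.  ] w 0.127
.6363,-.0693,.2,-1.513 shift [-0.06, -0.0, 2.42] turn [0.01, -0.0, -0.0]
```

View pics/w6.png

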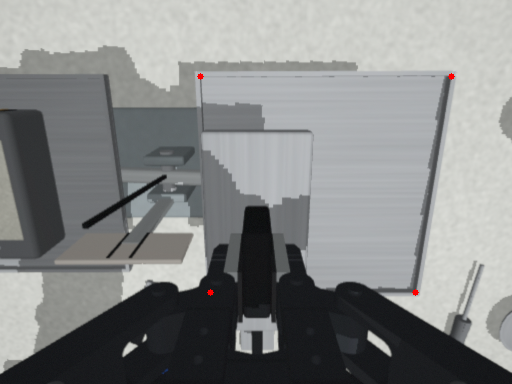

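Call:
apply_moves(
  moves=[
    [[0,0,1],[0,0,0],-1],
    [[0,0,1.8],[0,0,0],-1],
    [[0,0,2.3],[0,0,0],-1],
    [[0,0,2.5],[0,0,0],-1],
    [[0,0,2.6],[0,0,0],-1],
    [[0,0,2.65],[0,0,0],-1],
    [[0,0,2.65],[0,0,0],-1],
  ],
)

```text
t: 15.1
eef_pos: [0.6377, -0.0695, 0.1956]
tool_rot: [-0.0, 0.728, -0.686, 0.0]
contact_force: [0.5, 0.2, -4.2]
gripper_width: 0.125
```

Call:
apply_moves(
  moves=[
    [[0,0,0.06],[0,0,0],-1],
    [[0,0,0.1],[0,0,0],-1],
    [[0,0,0.1],[0,0,0],-1],
  ],
)

```text
t: 15.48
eef_pos: [0.6378, -0.0695, 0.1933]
tool_rot: [-0.0, 0.728, -0.686, 0.0]
contact_force: [-0.9, 0.2, 1.0]
gripper_width: 0.135
```

Call:
apply_moves(
  moves=[
    [[0,0,0],[0,0,0],-0.4],
    [[0,0,0],[0,0,0],-0.3],
    [[0,0,0],[0,0,0],-0.3],
    [[0,0,-1],[0,0,0],-0.3],
    [[0,0,-2.5],[0,0,0],-0.3],
    [[2,1,-4],[0,0,0],-0.3],
    [[4,3,-4],[0,0,0],-0.3],
    [[4,5,-4],[0,0,0],-0.3],
    [[3,7,-3],[0,0,0],-0.3],
    [[1,7.4,-1],[0,0,0],0.2],
    [[1,7.4,-1],[0,0,0],0.2],
    [[1,7.4,-1],[0,0,0],0.2],
  ],
)

```text
t: 16.98
eef_pos: [0.4547, -0.1052, 0.2178]
tool_rot: [-0.0, 0.728, -0.686, 0.0]
contact_force: [1.0, 0.2, 0.4]
gripper_width: 0.603
```

```bash
python3 wfit.py weight_medium .4485 -.081 .067 w7; python3 - <<'E'
from h import *
for n in("side","top"):
    c=read_camera(n); cv2.imwrite(f"pics/{n}1.png",c["color"][:,:,::-1])
i=cv2.imread('pics/side1.png')[130:270,140:280]; cv2.imwrite('pics/side1c.png',cv2.resize(i,None,fx=4,fy=4,interpolation=cv2.INTER_CUBIC))
E
```

```text
[(0.71, [176.0, 229.0], 4285)] expect [184. 229.]
[ 0.4498 -0.0809  0.0596] 0.017
```

View pics/w7.png

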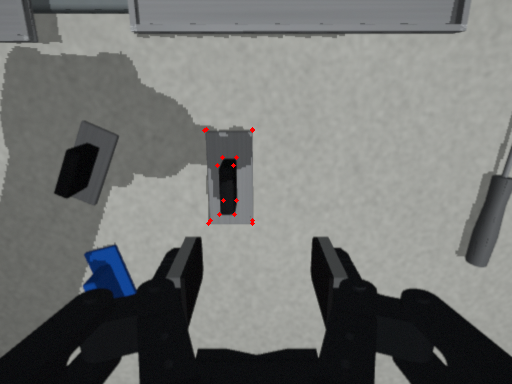

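View pics/side1c.png

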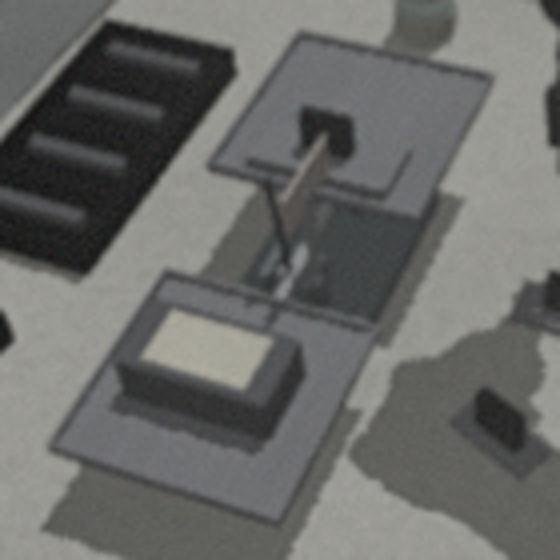

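```bash
python3 plan.py .4498,-.0809,.0895,-1.511
```

```text
t 17.18 pos [ 0.4554 -0.1064  0.2185] yaw -1.5135 q [ 0.35  0.27 -0.3   2.1   0.11  0.78 -1.52] F [-0.03  0.22 -0.16] w 0.594
.4498,-.0809,.0895,-1.511 shift [-1.03, 0.18, 5.16] turn [-0.01, -0.0, -0.01]
```

Call:
apply_moves(
  moves=[
    [[-1,0.18,1.5],[0,0,0],-0.2],
    [[-1.03,0.18,3.5],[0,0,0],-0.3],
    [[-1.03,0.18,4.6],[0,0,0],-0.3],
    [[-1.03,0.18,5.16],[0,0,0],-0.3],
    [[-1.03,0.18,5.16],[0,0,0],-0.3],
    [[-1.03,0.18,5.16],[0,0,0],-1],
    [[-1.03,0.18,5.16],[0,0,0],-1],
    [[-1.03,0.18,5.16],[0,0,0],-1],
    [[-1.03,0.18,5.16],[0,0,0],-1],
  ],
)

```text
t: 18.3
eef_pos: [0.4492, -0.0802, 0.0898]
tool_rot: [-0.001, 0.727, -0.686, 0.001]
contact_force: [-0.6, -0.7, 6.8]
gripper_width: 0.129
```

```bash
python3 plan.py .4498,-.0809,.0895,-1.511
```

```text
t 18.3 pos [ 0.4492 -0.0802  0.0898] yaw -1.5125 q [ 0.24  0.48 -0.24  2.21  0.25  0.48 -1.71] F [-0.58 -0.66  6.8 ] w 0.129
.4498,-.0809,.0895,-1.511 shift [0.03, -0.02, 0.01] turn [-0.01, -0.0, -0.01]
```

Call:
apply_moves(
  moves=[
    [[0,0,-1],[0,0,0],-1],
    [[0,0,-3],[0,0,0],-1],
    [[0,0,-5],[0,0,0],-1],
    [[0,0,-7],[0,0,0],-1],
    [[0,0,-7],[0,0,0],-1],
    [[0,0,-7],[0,0,0],-1],
  ],
)

```text
t: 19.05
eef_pos: [0.4474, -0.08, 0.263]
tool_rot: [0.0, 0.728, -0.686, -0.0]
contact_force: [-0.3, 0.2, -2.5]
gripper_width: 0.128
```

```bash
python3 plan.py .6395,-.1243,.26,-1.513 
```

```text
t 19.05 pos [ 0.4474 -0.08    0.263 ] yaw -1.5121 q [ 0.35  0.19 -0.34  2.09  0.08  0.88 -1.55] F [-0.28  0.19 -2.46] w 0.128
.6395,-.1243,.26,-1.513 shift [2.22, -7.57, 0.11] turn [0.01, -0.0, 0.0]
```

Call:
apply_moves(
  moves=[
    [[0.5,-1.8,0.1],[0,0,0],-1],
    [[1,-3.6,0.1],[0,0,0],-1],
    [[1.6,-5.4,0.1],[0,0,0],-1],
    [[2.1,-7,0.1],[0,0,0],-1],
    [[2.22,-7.57,0.1],[0,0,0],-1],
    [[2.22,-7.57,0.1],[0,0,0],-1],
    [[2.22,-7.57,0.1],[0,0,0],-1],
    [[2.22,-7.57,0.1],[0,0,0],-1],
  ],
)

```text
t: 20.05
eef_pos: [0.6394, -0.124, 0.2612]
tool_rot: [0.0, 0.728, -0.686, -0.0]
contact_force: [-0.5, 0.2, -1.9]
gripper_width: 0.126
```

```bash
python3 plan.py .6395,-.1243,.195,-1.513; python3 - <<'E'
from h import *
c=read_camera("wrist");cv2.imwrite("pics/w8.png",c["color"][:,:,::-1])
E
```

```text
t 20.05 pos [ 0.6394 -0.124   0.2612] yaw -1.5117 q [ 0.3   0.5  -0.29  1.64  0.16  1.03 -1.54] F [-0.46  0.24 -1.95] w 0.126
.6395,-.1243,.195,-1.513 shift [0.01, -0.0, 2.65] turn [0.0, -0.0, 0.01]
```

View pics/w8.png

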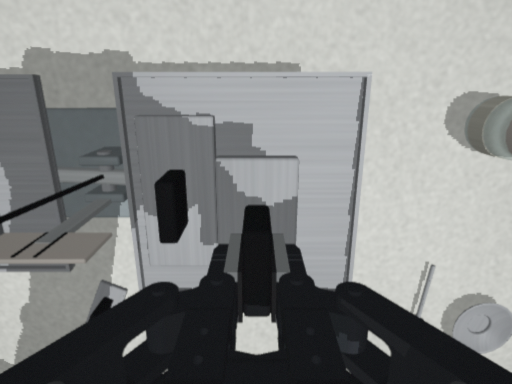

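Call:
apply_moves(
  moves=[
    [[0,0,1],[0,0,0],-1],
    [[0,0,1.8],[0,0,0],-1],
    [[0,0,2.3],[0,0,0],-1],
    [[0,0,2.5],[0,0,0],-1],
    [[0,0,2.6],[0,0,0],-1],
    [[0,0,2.7],[0,0,0],-1],
    [[0,0,2.8],[0,0,0],-1],
    [[0,0,2.8],[0,0,0],-1],
  ],
)

```text
t: 21.1
eef_pos: [0.6406, -0.1242, 0.1914]
tool_rot: [-0.0, 0.728, -0.686, 0.0]
contact_force: [0.8, 0.0, -2.1]
gripper_width: 0.126
```

Call:
apply_moves(
  moves=[
    [[0,0,0.1],[0,0,0],-1],
    [[0,0,0.2],[0,0,0],-1],
    [[0,0,0.2],[0,0,0],-1],
    [[0,0,0.2],[0,0,0],-1],
  ],
)

```text
t: 21.6
eef_pos: [0.6406, -0.1242, 0.1862]
tool_rot: [-0.0, 0.728, -0.686, 0.0]
contact_force: [1.0, -0.1, -0.3]
gripper_width: 0.13
```

Call:
apply_moves(
  moves=[
    [[0,0,0.1],[0,0,0],-1],
    [[0,0,0.1],[0,0,0],-1],
    [[0,0,0.1],[0,0,0],-1],
  ],
)

```text
t: 21.98
eef_pos: [0.6405, -0.1242, 0.1836]
tool_rot: [-0.0, 0.728, -0.686, 0.0]
contact_force: [-0.2, -0.3, -1.0]
gripper_width: 0.131
```

```bash
python3 plan.py; python3 - <<'E'
from h import *
import time
F=[]
for i in range(6):
    c=read_camera("side"); F.append(get_obs()["contact_force"])
print(np.round(F,2))
cv2.imwrite("pics/side2.png",c["color"][:,:,::-1]);i=c["color"][130:270,140:280,::-1]; cv2.imwrite('pics/side2c.png',cv2.resize(i,None,fx=4,fy=4,interpolation=cv2.INTER_CUBIC))
E
```

```text
t 21.98 pos [ 0.6405 -0.1242  0.1836] yaw -1.512 q [ 0.29  0.58 -0.27  1.7   0.19  0.89 -1.57] F [-0.24 -0.32 -0.98] w 0.131
[[-0.73 -0.81 -0.61]
 [-0.27 -0.5  -0.21]
 [-0.37 -0.54  0.17]
 [ 0.55  0.2  -0.54]
 [ 0.03 -0.11 -0.07]
 [ 0.59 -0.22 -0.04]]
```

View pics/side2c.png

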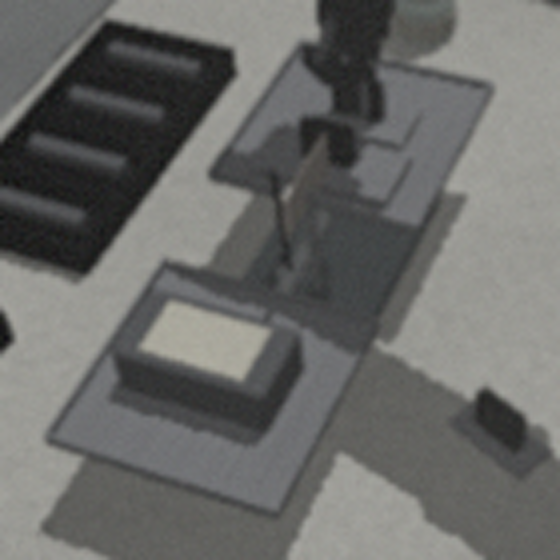

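Call:
apply_moves(
  moves=[
    [[0,0,0.04],[0,0,0],-1],
    [[0,0,0.04],[0,0,0],-1],
    [[0,0,0.04],[0,0,0],-0.5],
    [[0,0,0.04],[0,0,0],-0.45],
    [[0,0,0.04],[0,0,0],-0.45],
    [[0,0,-1],[0,0,0],-0.45],
    [[0,0,-3],[0,0,0],-0.45],
    [[0,0,-4],[0,0,0],-0.45],
    [[-1.5,2,-4],[0,0,0],-0.4],
    [[-3,4,-4],[0,0,0],-0.3],
    [[-4.5,6,-4],[0,0,0],0],
    [[-5.5,7,-3],[0,0,0],0.2],
    [[-5.5,7.2,-2],[0,0,0],0.2],
    [[-5.5,7.2,-2],[0,0,0],0.2],
    [[-5.5,7.2,-2],[0,0,0],0.2],
  ],
)

```text
t: 24.15
eef_pos: [0.4537, 0.0023, 0.2345]
tool_rot: [-0.001, 0.727, -0.686, 0.0]
contact_force: [-0.3, 0.0, -0.2]
gripper_width: 0.601
```

```bash
python3 wfit.py weight_small .4535 .0435 -.37 w9; python3 - <<'E'
from h import *
c=read_camera("top");cv2.imwrite("pics/top3.png",c["color"][:,:,::-1])
c=read_camera("side");i=c["color"][130:270,140:280,::-1]; cv2.imwrite('pics/side3c.png',cv2.resize(i,None,fx=4,fy=4,interpolation=cv2.INTER_CUBIC))
for a in (-.15,-.1,-.05,0,.05,.1,.15):
    # pointer tip: rotates about beam pivot (z~.1?) ; print predicted tip vs base px
    pass
E
```

```text
[(0.89, [164.0, 215.0], 2519), (0.8, [274.0, 224.0], 1996)] expect [172. 211.]
[ 0.4554  0.0437 -0.3663] 0.036
```

View pics/w9.png

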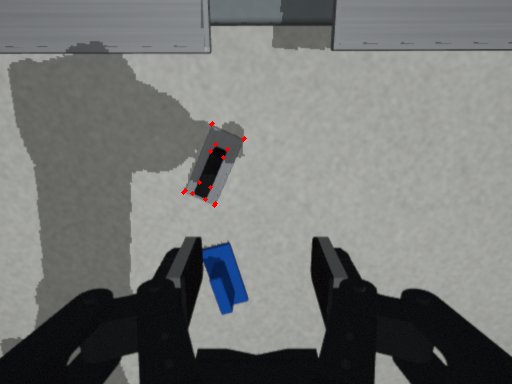

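View pics/side3c.png

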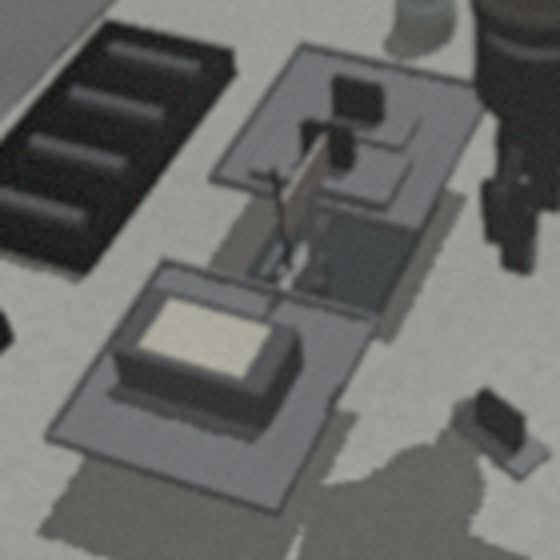

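```bash
cat > beam.py <<'E'
from h import *
C={n:read_camera(n) for n in("side",)}
for n in C:
    for q,s in(("pan_left",1),("pan_right",-1)):
        S=silhouettes(n,q)
        if not S: print(n,q,"none"); continue
        print(n,q,[(round(d["conf"],2),np.round(d["pixel"]).tolist(),int(d["mask"].sum())) for d in S][:2])
        m=S[0]["mask"].astype(np.uint8)
        # outer contour hull to fill holes from contents
        h=cv2.convexHull(np.argwhere(m)[:,::-1].astype(np.int32)); mm=np.zeros_like(m); cv2.fillConvexPoly(mm,h,1)
        P=box(.166,.166,.079,.091)+[0,s*.12,0]
        zs=np.arange(-.024,.025,.002)
        co=[np.abs(sil(C[n],[P],.632,.0047,.058,z)-mm).sum() for z in zs]
        i=np.argmin(co); print(n,q,"dz",zs[i],"cost",round(co[i]),[round(v) for v in co[max(0,i-2):i+3]])
g=lambda f:cv2.imread(f)
E
python3 beam.py; python3 - <<'E'
import cv2
i=cv2.imread('pics/side0.png')[130:270,140:280]; cv2.imwrite('pics/side0c.png',cv2.resize(i,None,fx=4,fy=4,interpolation=cv2.INTER_CUBIC))
E
```

```text
side pan_left [(0.85, [233.0, 194.0], 2047)]
side pan_left dz -0.0059999999999999845 cost 128 [179, 138, 128, 150, 217]
side pan_right [(0.7, [152.0, 240.0], 1172)]
side pan_right dz 0.008000000000000028 cost 84 [195, 130, 84, 95, 152]
```

View pics/side0c.png

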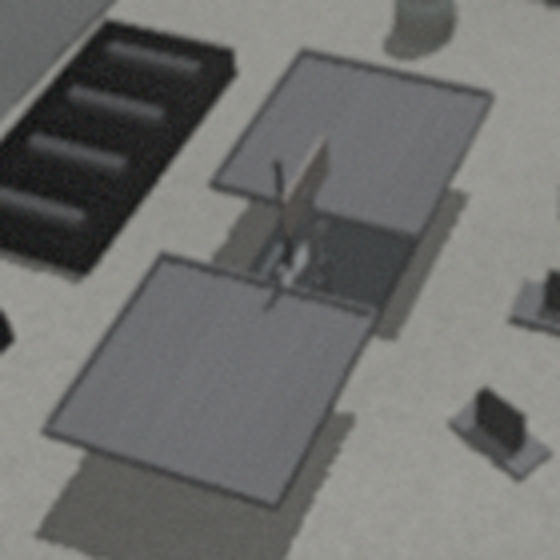

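```bash
python3 plan.py .4554,.0437,.16,-1.937 .4554,.0437,.0878,-1.937
```

```text
t 24.5 pos [0.453  0.0024 0.234 ] yaw -1.5124 q [ 0.2   0.23 -0.39  2.12  0.12  0.82 -1.77] F [-0.68  0.5   0.23] w 0.602
.4554,.0437,.16,-1.937 shift [-1.64, -0.19, 2.96] turn [-0.0, 0.0, 2.43]
.4554,.0437,.0878,-1.937 shift [-1.64, -0.19, 5.85] turn [-0.0, 0.0, 2.43]
```

Call:
apply_moves(
  moves=[
    [[-0.8,-0.1,1],[0,0,0.8],0],
    [[-1.64,-0.19,2],[0,0,1.7],-0.3],
    [[-1.64,-0.19,3],[0,0,2.43],-0.3],
    [[-1.64,-0.19,3],[0,0,2.43],-0.3],
    [[-1.64,-0.19,4.5],[0,0,2.43],-0.3],
    [[-1.64,-0.19,5.4],[0,0,2.43],-0.3],
    [[-1.64,-0.19,5.85],[0,0,2.43],-0.3],
    [[-1.64,-0.19,5.85],[0,0,2.43],-0.3],
    [[-1.64,-0.19,5.85],[0,0,2.43],-0.3],
  ],
)

```text
t: 25.62
eef_pos: [0.4557, 0.0437, 0.0884]
tool_rot: [0.001, -0.567, 0.824, -0.0]
contact_force: [0.1, 0.6, 0.8]
gripper_width: 0.351
```

```bash
python3 plan.py .4554,.0437,.0878,-1.937; python3 - <<'E'
from h import *
c=read_camera("wrist");cv2.imwrite("pics/w10.png",c["color"][:,:,::-1])
E
```

```text
t 25.62 pos [0.4557 0.0437 0.0884] yaw -1.9358 q [-0.02  0.49 -0.25  2.2   0.25  0.48 -2.41] F [0.08 0.6  0.82] w 0.351
.4554,.0437,.0878,-1.937 shift [0.01, 0.01, 0.02] turn [-0.01, 0.0, 0.01]
```

View pics/w10.png

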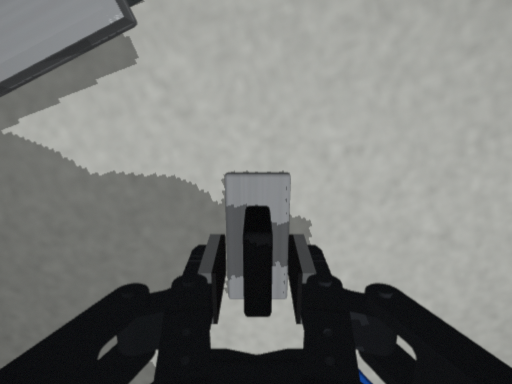

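Well centred on the steel small weight's fin. Close and lift.

Call:
apply_moves(
  moves=[
    [[0,0,0],[0,0,0],-1],
    [[0,0,0],[0,0,0],-1],
    [[0,0,0],[0,0,0],-1],
    [[0,0,0],[0,0,0],-1],
    [[0,0,-1],[0,0,0],-1],
    [[0,0,-3],[0,0,0],-1],
    [[0,0,-5],[0,0,0],-1],
    [[0,0,-7],[0,0,0],-1],
    [[0,0,-7],[0,0,0],-1],
    [[0,0,-7],[0,0,0],-1],
  ],
)

```text
t: 26.92
eef_pos: [0.4544, 0.0434, 0.2619]
tool_rot: [-0.0, -0.567, 0.824, -0.0]
contact_force: [-0.5, -0.3, -1.3]
gripper_width: 0.13
```

```bash
python3 plan.py .642,-.1705,.26,-1.513
```

```text
t 26.93 pos [0.4544 0.0434 0.2619] yaw -1.9362 q [ 0.08  0.19 -0.35  2.08  0.08  0.88 -2.25] F [-0.54 -0.3  -1.33] w 0.13
.642,-.1705,.26,-1.513 shift [5.31, -10.07, 0.08] turn [0.0, -0.0, -2.42]
```

Call:
apply_moves(
  moves=[
    [[0.9,-1.8,0.08],[0,0,-0.5],-1],
    [[1.8,-3.6,0.08],[0,0,-1],-1],
    [[2.7,-5.4,0.08],[0,0,-1.5],-1],
    [[3.6,-7.2,0.08],[0,0,-2],-1],
    [[4.5,-8.9,0.08],[0,0,-2.42],-1],
    [[5.31,-10.07,0.08],[0,0,-2.42],-1],
    [[5.31,-10.07,0.08],[0,0,-2.42],-1],
    [[5.31,-10.07,0.08],[0,0,-2.42],-1],
    [[5.31,-10.07,0.08],[0,0,-2.42],-1],
  ],
)

```text
t: 28.05
eef_pos: [0.6421, -0.1687, 0.2596]
tool_rot: [0.0, 0.728, -0.686, -0.001]
contact_force: [0.6, 0.1, -1.3]
gripper_width: 0.133
```

```bash
python3 plan.py .642,-.170,.185,-1.513; python3 - <<'E'
from h import *
c=read_camera("wrist");cv2.imwrite("pics/w11.png",c["color"][:,:,::-1])
E
```

```text
t 28.05 pos [ 0.6421 -0.1687  0.2596] yaw -1.5118 q [ 0.36  0.52 -0.28  1.61  0.16  1.04 -1.48] F [ 0.63  0.07 -1.28] w 0.133
.642,-.170,.185,-1.513 shift [0.06, 0.0, 2.98] turn [0.01, 0.01, 0.01]
```

View pics/w11.png

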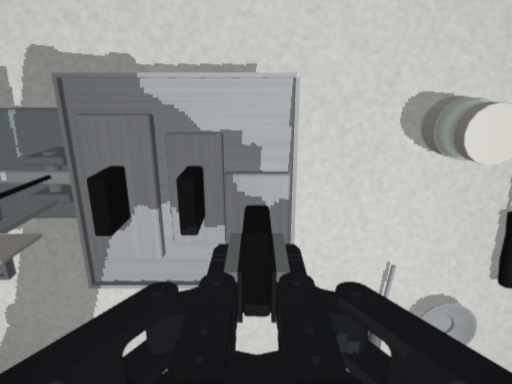

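Call:
apply_moves(
  moves=[
    [[0.06,0,1],[0,0,0],-1],
    [[0.06,0,2],[0,0,0],-1],
    [[0.06,0,2.7],[0,0,0],-1],
    [[0.06,0,3],[0,0,0],-1],
    [[0.06,0,3.1],[0,0,0],-1],
    [[0.06,0,3.2],[0,0,0],-1],
    [[0.06,0,3.3],[0,0,0],-1],
    [[0.06,0,3.4],[0,0,0],-1],
    [[0.06,0,3.4],[0,0,0],-1],
    [[0.06,0,3.4],[0,0,0],-1],
  ],
)

```text
t: 29.35
eef_pos: [0.6428, -0.1717, 0.1755]
tool_rot: [-0.0, 0.727, -0.687, 0.0]
contact_force: [-0.2, 0.6, 0.3]
gripper_width: 0.134
```

```bash
python3 plan.py; python3 - <<'E'
from h import *
F=[]
for i in range(6):
    c=read_camera("side"); F.append(get_obs()["contact_force"])
print(np.mean(F,0))
i=c["color"][130:270,140:280,::-1]; cv2.imwrite('pics/side4c.png',cv2.resize(i,None,fx=4,fy=4,interpolation=cv2.INTER_CUBIC))
E
```

```text
t 29.35 pos [ 0.6428 -0.1717  0.1755] yaw -1.5138 q [ 0.36  0.61 -0.27  1.67  0.19  0.89 -1.5 ] F [-0.2   0.58  0.26] w 0.134
[-0.01340141 -0.25331587 -1.14751142]
```

View pics/side4c.png

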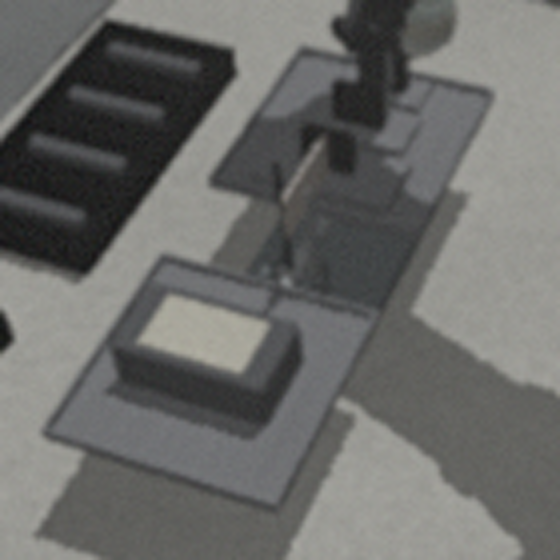

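Call:
apply_moves(
  moves=[
    [[0,0,0.06],[0,0,0],-1],
    [[0,0,0.1],[0,0,0],-1],
    [[0,0,0.1],[0,0,0],-1],
    [[0,0,0.1],[0,0,0],-0.6],
    [[0,0,0.1],[0,0,0],-0.5],
    [[0,0,0.1],[0,0,0],-0.5],
    [[0,0,-0.5],[0,0,0],-0.5],
    [[0,0,-2],[0,0,0],-0.5],
    [[0,0,-4],[0,0,0],-0.5],
    [[1,2,-5],[0,0,0],-0.5],
    [[2,4,-5],[0,0,0],-0.5],
    [[4,5,-5],[0,0,0],-0.5],
    [[6,5,-5],[0,0,0],-0.5],
    [[6,5,-5],[0,0,0],-0.5],
    [[6,5,-5],[0,0,0],-0.5],
    [[6,5,-5],[0,0,0],-0.5],
    [[6,5,-5],[0,0,0],-0.5],
    [[6,5,-5],[0,0,0],-0.5],
  ],
)

```text
t: 31.9
eef_pos: [0.5268, -0.328, 0.3005]
tool_rot: [-0.0, 0.727, -0.686, -0.0]
contact_force: [-0.5, -0.1, 0.2]
gripper_width: 0.249
```

```bash
python3 beam.py; python3 - <<'E'
from h import *
for k in range(2):
    c=read_camera("side"); cv2.imwrite(f'pics/side5_{k}.png',cv2.resize(c["color"][130:270,140:280,::-1],None,fx=4,fy=4,interpolation=cv2.INTER_CUBIC))
    if k==0:
        t=read_camera("top"); cv2.imwrite('pics/top5.png',t["color"][:,:,::-1])
E
```

```text
side pan_left [(0.89, [233.0, 191.0], 2187)]
side pan_left dz 0.0020000000000000226 cost 121 [166, 131, 121, 151, 202]
side pan_right [(0.94, [164.0, 243.0], 1132)]
side pan_right dz 2.0816681711721685e-17 cost 84 [135, 101, 84, 115, 173]
```

View pics/side5_1.png

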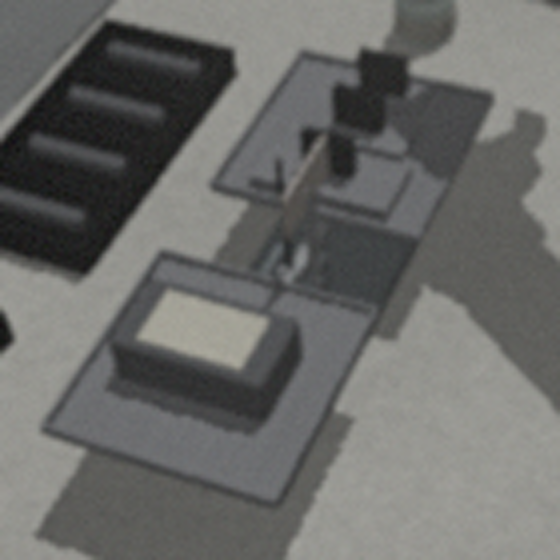

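View pics/top5.png

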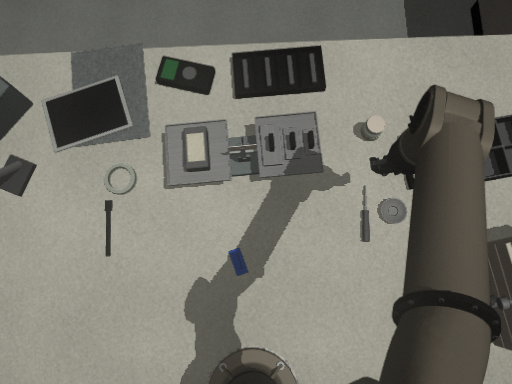

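```bash
python3 plan.py .56,.005,.33,-1.513
```

```text
t 32.2 pos [ 0.5265 -0.3286  0.3004] yaw -1.5138 q [ 0.64  0.4  -0.24  1.68  0.11  1.07 -1.15] F [-0.72  0.07 -0.24] w 0.243
.56,.005,.33,-1.513 shift [-13.25, -2.1, -1.18] turn [0.0, -0.0, -0.0]
```

Call:
apply_moves(
  moves=[
    [[-2,1,-1.2],[0,0,0],-0.5],
    [[-4,0.5,-1.2],[0,0,0],-0.5],
    [[-6,0,-1.2],[0,0,0],-0.5],
    [[-8,-0.6,-1.2],[0,0,0],-0.5],
    [[-10,-1.2,-1.2],[0,0,0],-0.5],
    [[-12,-1.8,-1.2],[0,0,0],-0.5],
    [[-13.2,-2.1,-1.2],[0,0,0],-0.5],
    [[-13.2,-2.1,-1.2],[0,0,0],-0.5],
    [[-13.2,-2.1,-1.2],[0,0,0],-0.5],
    [[-13.2,-2.1,-1.2],[0,0,0],-0.5],
    [[-13.2,-2.1,-1.2],[0,0,0],-0.5],
  ],
)

```text
t: 33.58
eef_pos: [0.5601, 0.0026, 0.3304]
tool_rot: [0.0, 0.726, -0.687, 0.0]
contact_force: [-0.1, -0.1, 0.8]
gripper_width: 0.246
```

```bash
python3 - <<'E'
from h import *
c=read_camera("wrist");cv2.imwrite("pics/w12.png",c["color"][:,:,::-1])
E
```

```text
(no output)
```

View pics/w12.png

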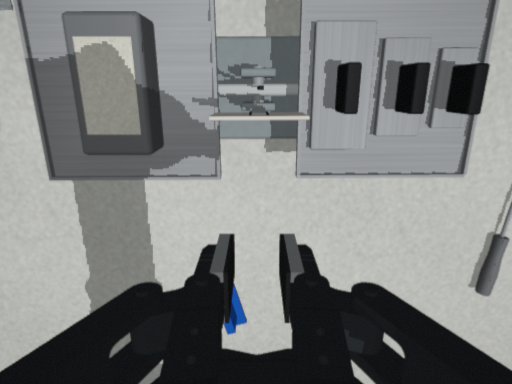

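Call:
apply_moves(
  moves=[
    [[0,-1.5,0],[0,0,0],-0.5],
    [[0,-3,0],[0,0,0],-0.5],
    [[0,-4.5,0],[0,0,0],-0.5],
    [[0,-4.5,0],[0,0,0],-0.5],
    [[0,-4.5,0],[0,0,0],-0.5],
    [[0,-4.5,0],[0,0,0],-0.5],
  ],
)

```text
t: 34.38
eef_pos: [0.6716, 0.01, 0.3306]
tool_rot: [0.0, 0.727, -0.687, 0.0]
contact_force: [-0.2, -0.1, 0.4]
gripper_width: 0.252
```

```bash
python3 - <<'E'
from h import *
a=[]
for k in range(2):
    c=read_camera("wrist"); a.append(c["color"].astype(int))
    [read_camera("top") for _ in range(5)]
print(np.abs(a[0]-a[1]).max())
cv2.imwrite("pics/w13.png",c["color"][:,:,::-1])
cv2.imwrite("pics/w13c.png",cv2.resize(c["color"][100:260,180:340,::-1],None,fx=3.5,fy=3.5,interpolation=cv2.INTER_CUBIC))
E
```

```text
107
```

View pics/w13.png

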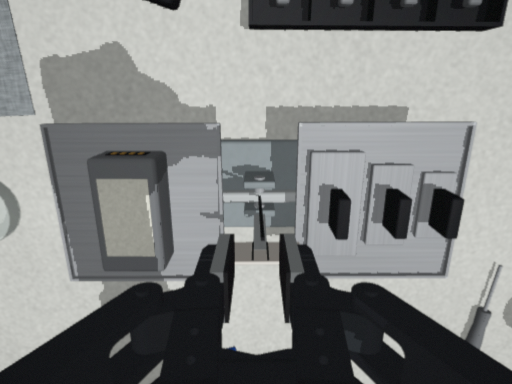

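View pics/w13c.png

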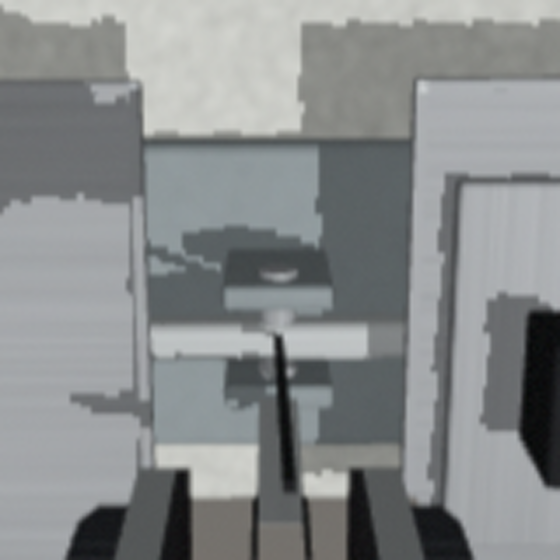

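```bash
python3 -c "
from station import *
print(hand_in(), get_obs()['t'])"
```

```text
the job is handed in; nothing more can be done
the job is handed in; nothing more can be done
```

The battery pack is weighed. It lies flat in the left pan, and it took all three steel weights (480 + 240 + 120 g) flat in the right pan to level the beam. I put the pack in first and handed the job in at about 35 s.

- **Beam level:** With 720 g in the right pan, the left pan still sat about 7 mm low, which put the pack near 820 g. So I added the small weight. In the last wrist picture the pointer stands between the two marks, a little towards the right pan (about +0.015 rad, within the clear band of ±0.036). The pan heights in the side camera agree, at about 0 to 2 mm from level.
- **Pointer standing still:** I waited about 3.5 s after the last weight for the beam to settle, but I have no clean confirmation that it was still. I took two wrist pictures 0.3 s apart just after the arm moved. They differed by up to 107 grey levels at some pixel, and I did not look into where or why.
- **Other things on the bench:** I left the blue look-alike and the bystanders alone, and they look unmoved in the last top picture, except driver_b, which the arm hid. The gripper was clear of everything at hand-in.
- **Pack weight by wrist force:** The wrist force readings were too noisy to weigh the pack with (roughly 0.75 to 0.85 kg), so I used the beam reading instead.

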